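# Feed one baduk stone to the inspection tile

## Robot

A 7-joint arm with a two-finger parallel gripper is mounted at the origin on the work surface. World frame = base frame: x ahead of the robot, y to its left, z up, the work surface at z = 0. Lengths are in m, angles in rad, forces in N, time in s.
With the tool pointing down it reaches from about 0.425 to 0.875 m from the base axis. Payload 8.4 kg.
Tool frame: the origin (TCP) lies between the finger pads; the fingertips stand 8 mm ahead of it and the grasp point (between the pads) lies 11 mm behind it (robot.nose_length is the distance from the TCP to the fingertips, in m); z points along the fingers, y is the direction in which the jaws open and shut (so a half turn about z gives the same grasp; the last joint's range is limited). The gripper opens to 85 mm and grips with 20 to 120 N. Pads are 22 mm wide; open, the fingers measure 114 mm over their backs; the gripper's body (76 mm by 85 mm) begins 54 mm behind the grasp point. The pads swing forward as they close: fully open they stand 13 mm farther back than shut.
Start: joints at [-1.276, 0.333, 0.04, 1.465, -0.013, 1.343, -0.059], TCP at [0.249, 0.6, 0.239] pointing down, gripper open.
Joint ranges: [-2.58, 2.58], [-0.38, 2.09], [-1.3, 1.39], [0.25, 2.4], [-1.5, 4.64], [0.08, 2.09], [-2.65, 2.65]. Speed limits (rad/s): [2.22, 2.22, 2.79, 2.79, 3.14, 3.14, 3.14].

## Interface

Orientations are given as a rotation vector (axis times angle).
In Python, from workcell import robot gives the robot as it stands.
- The arm moves only by the tool drive_tool, never from a script. Its argument "targets" is one flat list of numbers, 6 for each row, row after row: the shift along the tool's x, y, z in units of 50 mm (1.0 is 50 mm), then the turn, a rotation vector about the tool's x, y, z in degrees. A call has 1 to 12 rows; each row is the pose to reach, as a shift and turn from the pose commanded when the call began, along the tool's axes at that moment; what a row does not reach only later rows make up. A row lasts 1/8 s, in which the tool goes at most 62.5 mm and 10.7 degrees, less where a joint would pass 70% of its speed; a pose out of reach is approached as far as the arm can. A call with a gripper value outside its range is refused whole. "gripper" is the closure, from -1 (fully open) to 1 (shut), so that 0 is half open, set as the call begins (left out, the last holds). The fingers move at their own pace and stop on an object; "newtons" is the grip in N (left out, the last holds). Time passes only in rows, so rows that repeat a pose let the fingers close. It gives the time, the measured TCP pose, the force and the opening at its end, in the units of the state.
- robot.state(): the state, without advancing time (a new reading comes with each control period).
- robot.grab_frame(name): name is "side" or "top"; returns (picture, depth): 480x640x3 uint8, blue, green, red; 480x640 float32, m along the optical axis (not along the pixel's ray), 0 where there is no reading.
- robot.calibration(name): a dict with "vertical_fov" (degrees; the focal length in pixels is half the picture's height over the tangent of half this angle, whatever the lens; pixels are square), "cx", "cy" (the principal point, pixels), "k1" (the pictures are not rectified: a ray, as slopes to the right and down, at radius r is drawn at 1 + k1 r^2 times it, then the intrinsics apply), "rvec" (rotation vector, rad) and "tvec" (3), from world to camera coordinates, as OpenCV has them. Camera axes: x right, y down, z forward; pixel columns grow to the right and rows downward; lengths in m; the calibration is good to about 2 mm. A picture is of the moment at which its call begins. calibration takes no time and is no camera call.
- robot.job_done(): hands the job in, once; it reports no verdict.
The state is a dict: "time_s": time; "joint_positions": joint angles; "qd": joint speeds; "tau": joint torques, N m; "tcp_pos": TCP position; "eef_rot": TCP orientation; "ft_force": force on the tool from outside, world axes, zero at the start; "moment": the same for the moment, N m; "width": finger opening in m.
Only numpy, scipy, OpenCV 4.12 (cv2) and the standard library are available. Lean on these libraries where they do the work, as an engineer would, in place of code of your own. Each camera call takes 0.05 s, during which the arm holds its last target.

## Task

Press the plunger of the stone feeder fully down once and let it come back up, so that a single black stone is pushed out onto the landing in front of the magazine. Then nudge that stone sideways with the fingertips, off the landing and wholly onto the square porcelain tile, and leave it lying flat there. Do not lift any stone, feed a second one, or disturb the bowl, tin, loupe stand and ruler standing around.

Things in the scene. Friction and masses are not known exactly. Their poses are not given: they have to be found in the camera images.
- feeder: Stone feeder, fixed. Origin on the counter under the magazine's axis, z up; it ejects along its own -x. In mm: base plate x -70 to 88, y -21 to 21, top at z 14. Magazine: clear upright square tube holding three stones, outside x and y -15 to 15, top open at z 52. Behind it the housing, x 12 to 85, as wide as the base, top z 40, carrying the plunger.
- plunger (a joint): Plunger travel in m, 0 up to 0.020 fully down (hard stop). Springs back; 2 N starts it, 5 N takes it fully down. It drives a 6.5 mm high pusher along feeder -x by 1.8 times the travel, pushing the lowest stone out under the tube's front wall, its centre to 35 (slow) to 50 mm (fast) from the magazine's axis. On release both return and the next stone drops; another press ejects that too.
- plunger_top (a point): Centre of the top face of the plunger's round head (28 mm across, 6 mm thick), at feeder x +50, y 0, 72 mm above the counter when up and 52 mm when down. It moves with the plunger.
- landing (a point): Point on the landing at feeder x -36, y 0, z 14 mm. The landing is the bare base in front of the tube, x -15 to -66 mm, y -21 to 21, open on both sides; a lip at its front (x -66 to -70) stands 5 mm above it.
- magazine (a point): Centre of the magazine's inner floor, at feeder x 0, y 0, z 14 mm.
- stone_low: Lowest of the three black stones in the magazine at the start, the one to be ejected. Double-convex with small flats, 22 mm across and 9 mm thick, widest from 3 to 6 mm above its underside, about 12 g. Origin: centre of its underside.
- stone_mid: Second stone in the magazine, same shape; to stay in the magazine.
- stone_high: Third, uppermost stone in the magazine, same shape; to stay in the magazine.
- tile: White square porcelain tile 90 x 90 x 12 mm, fixed flat on the counter with an edge 1 mm from one long side of the landing; its centre is at feeder x -42, y +67 or -67 mm and its sides are parallel to the feeder's. Its top is 2 mm lower than the landing. Origin: centre of its underside.
- coaster: Round cherry wood coaster, 88 mm across, 10 mm thick, fixed, on the side of the landing opposite the tile. Not to be used. Origin: centre of its underside.
- bowl: Bystander: lacquered bowl of black stones, 116 mm across, 55 mm high, on a turntable of 200 mm diameter whose top is 29 mm above the counter. Origin: centre of its underside.
- canister: Bystander: round tin with a knurled screw cap, 71 mm across the cap, 84 mm high. Origin: centre of its underside.
- loupe: Bystander: brass loupe stand on three legs, 60 mm across, 76 mm high. Origin: centre of its underside.
- ruler: Bystander: steel ruler bar 200 x 26 x 6 mm, lying along its own y in front of the feeder. Origin: centre of its underside.
Not all that is in view belongs to the job. What is shaped like the feeder but blue or red is not meant.

How it is judged:
By the outcome, as a careful person would: the job done as asked, in the order asked, and still so for the second after the job is handed in, with the robot touching nothing.
It also fails if it takes over 42 s, if anything falls off the work surface, if the arm or the gripper's body presses on something with over 40 N, if the wrist force passes 120 N, or if a joint passes its speed limit or range.

## Working session

There is one attempt and no reset: what is moved stays moved. The work goes in short steps, Python scripts to look and compute and a tool call to move; the robot and the scene stay as the last step left them, time stands still between calls to the robot, and variables do not carry over. Pictures are saved under pics/ and viewed, and the job is handed in when it is done.

Besides the shell and the picture viewer there is one more tool, called after ">>>" by a JSON object that holds its "fn" and its "kwargs". drive_tool: Moves the arm, as the interface text tells. Its arguments: {"type":"object","properties":{"targets":{"type":"array","items":{"type":"number"}},"gripper":{"type":"number"},"newtons":{"type":"number"}},"required":["targets"]}

```bash
mkdir -p pics; ls; cat > h.py <<'E'
import numpy as np, cv2
from workcell import robot
def cam(n):
    c=robot.calibration(n); f=240/np.tan(np.radians(c['vertical_fov'])/2)
    R=cv2.Rodrigues(np.array(c['rvec'],float))[0]; t=np.array(c['tvec'],float)
    return c,f,R,t
def ray(n,u,v):
    c,f,R,t=cam(n); K=np.array([[f,0,c['cx']],[0,f,c['cy']],[0,0,1]])
    p=cv2.undistortPoints(np.array([[[u,v]]],float),K,np.array([c['k1'],0,0,0.]))[0,0]
    return -R.T@t, R.T@np.array([p[0],p[1],1])
def onz(n,u,v,z):
    o,d=ray(n,u,v); return o+d*(z-o[2])/d[2]
def proj(n,P):
    c,f,R,t=cam(n); K=np.array([[f,0,c['cx']],[0,f,c['cy']],[0,0,1]])
    return cv2.projectPoints(np.array(P,float).reshape(-1,1,3),np.array(c['rvec'],float),t,K,np.array([c['k1'],0,0,0.]))[0][:,0]
def dpt(n,u,v,dep):
    o,d=ray(n,u,v); return o+d*dep[int(round(v)),int(round(u))]
E
python3 - <<'E'
from h import *
for n in('side','top'):
    im,d=robot.grab_frame(n); cv2.imwrite(f'pics/{n}0.png',im); np.savez(f'{n}0.npz',im=im,d=d)
    print(n,robot.calibration(n), (-cam(n)[2].T@cam(n)[3]))
print(robot.state())
E
```

```text
pics
side {'vertical_fov': 55.61886093058366, 'cx': 319.8935124027216, 'cy': 236.21391492106372, 'k1': -0.019823236153244588, 'rvec': array([ 2.2205473 , -0.12840526,  0.07781296]), 'tvec': array([-0.60848835,  0.13523727,  0.86481155])} [ 0.52469448 -0.67315594  0.63875112]
top {'vertical_fov': 51.52069394346322, 'cx': 322.31298960996014, 'cy': 242.22039225024238, 'k1': -0.04864653885306066, 'rvec': array([ 2.18591401, -2.12242593,  0.15933999]), 'tvec': array([0.04182704, 0.62133865, 0.96814048])} [0.4807     0.06786089 1.04375745]
{'time_s': 0.1, 'joint_positions': array([-1.27621029,  0.33381652,  0.03985483,  1.46614652, -0.01343713,
        1.34328793, -0.05849901]), 'qd': array([-0.00246465, -0.00024839,  0.00030996, -0.00440739, -0.00095291,
       -0.00201772,  0.00072592]), 'tau': array([ 5.02426381e-03, -6.60021043e+01,  1.37082148e+00, -4.06475687e+01,
        1.70980836e-02,  8.91907752e-03, -5.27689781e-05]), 'tcp_pos': array([0.24924941, 0.59989976, 0.23854303]), 'eef_rot': array([-6.14532839e-01, -3.08067326e+00,  2.15967404e-03]), 'ft_force': array([-0.77654059, -0.29236329, -0.07526178]), 'moment': array([ 0.03290795,  0.02605501, -0.01997355]), 'width': 0.0853864878363164}
```

View pics/side0.png

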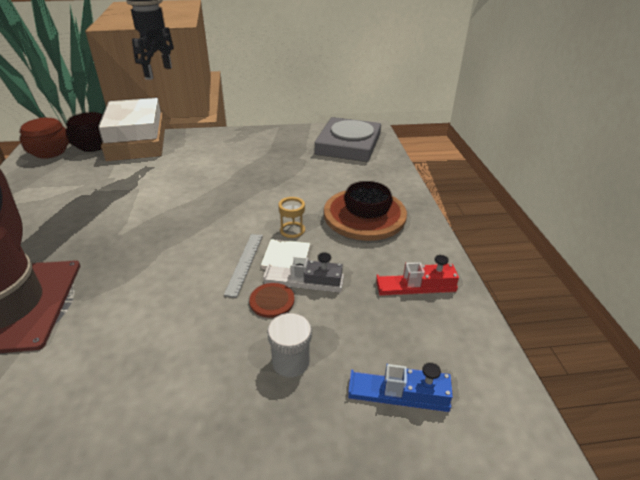

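View pics/top0.png

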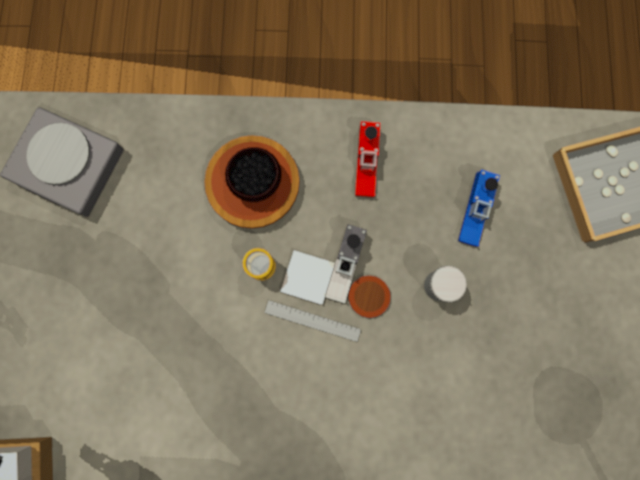

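Candidates for the feeder in the top view are grey/white at (350,262), red at (368,160) and blue at (480,208). The grey one is meant: it has the white tile (308,277) and coaster (370,296) beside it. I'll check it in a close crop.

```bash
python3 - <<'E'
import numpy as np,cv2
a=np.load('top0.npz')['im'][215:345,235:405]; b=np.load('side0.npz')['im'][190:320,215:365]
cv2.imwrite('pics/ct.png',cv2.resize(a,None,fx=4.6,fy=4.6,interpolation=cv2.INTER_CUBIC))
cv2.imwrite('pics/cs.png',cv2.resize(b,None,fx=4.6,fy=4.6,interpolation=cv2.INTER_CUBIC))
E
```

```text
(no output)
```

View pics/ct.png

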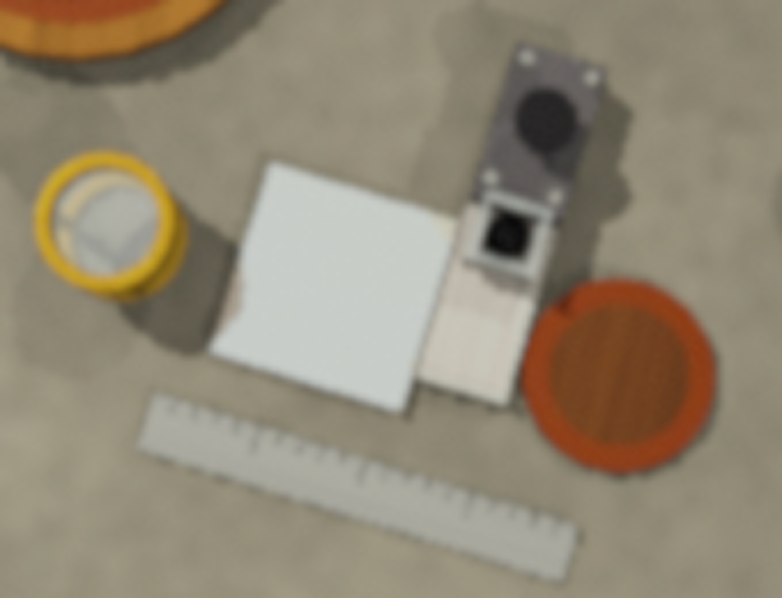

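View pics/cs.png

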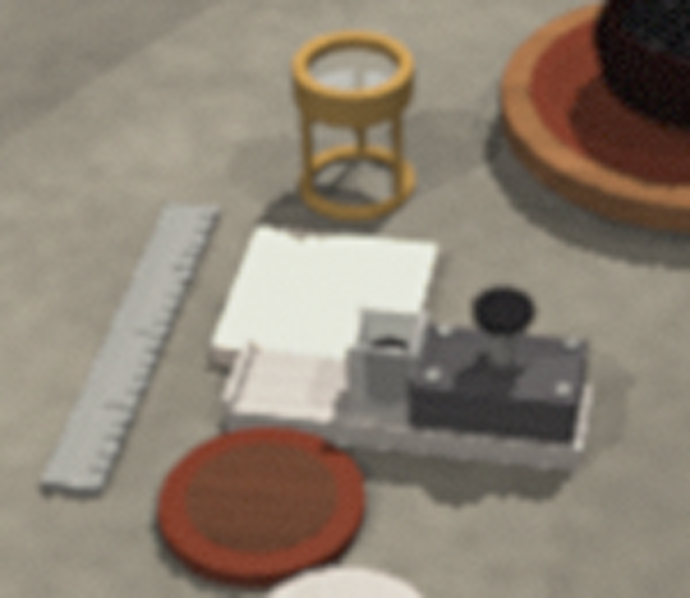

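The crop confirms the grey feeder: plunger at crop (547,120), magazine with a black stone at (510,235), landing (475,340), tile on its left (330,285), and coaster on the right (620,375). Next I measure from both views.

```bash
cat > meas.py <<'E'
from h import *
def tri(u1,u2):
    o1,d1=ray('top',*u1);o2,d2=ray('side',*u2)
    A=np.stack([d1,-d2],1);s=np.linalg.lstsq(A,o2-o1,rcond=None)[0]
    p,q=o1+s[0]*d1,o2+s[1]*d2
    return (p+q)/2,np.linalg.norm(p-q)*1e3
E
python3 - <<'E'
from meas import *
T=np.load('top0.npz');S=np.load('side0.npz')
def blob(im,mask,x0,y0,x1,y1):
    m=np.zeros(mask.shape,np.uint8);m[y0:y1,x0:x1]=mask[y0:y1,x0:x1]
    n,l,st,c=cv2.connectedComponentsWithStats(m.astype(np.uint8))
    k=1+np.argmax(st[1:,4]);return (l==k).astype(np.uint8),c[k],st[k]
for nm,A,box,tb,z in (('top',T,(342,230,366,252),(275,245,338,308),.012),('side',S,(312,248,336,266),(255,238,315,275),.012)):
    im=A['im'];g=im.max(2)
    m,c,s=blob(im,g<60,*box);print(nm,'head',c,s, 'depthpt',dpt(nm,*c,A['d']))
    b,gr,r=[im[...,i].astype(int) for i in range(3)]
    if nm=='top': hc=c
    else: print('tri head',tri(hc,c))
    if nm=='top':
        # bluish white tile vs pinkish landing
        m,c,s=blob(im,(g>150)&(b>=r),*tb);print('tile',c,s)
        q=cv2.minAreaRect(np.argwhere(m)[:,::-1].astype(np.float32));print(q)
        w=np.array([onz(nm,*p,.012) for p in cv2.boxPoints(q)]);print(w,np.linalg.norm(np.diff(w,axis=0),axis=1))
        print('tile ctr',onz(nm,*q[0],.012),dpt(nm,*c,A['d']), onz(nm,*c,.012))
        print('mag dark', *[x for x in blob(im,g<50,338,258,352,275)[1:]])
        print('mag rim ray z52', onz(nm,235+512/4.6,215+232/4.6,.052))
        for n,u in (('lf',(420,383)),('rf',(510,405))): print(n,onz(nm,235+u[0]/4.6,215+u[1]/4.6,.019))
        for n,u in (('hTL',(518,45)),('hTR',(604,68))): print(n,onz(nm,235+u[0]/4.6,215+u[1]/4.6,.040))
E
```

```text
top head [353.47651007 241.44295302] [347 235  14  16 149] depthpt [ 0.6191931  -0.00114786  0.07182797]
tile [305.38897638 279.53070866] [ 282  253   47   50 1270]
((307.2546691894531, 277.35845947265625), (41.6202507019043, 41.48289108276367), 15.945395469665527)
[[0.51863412 0.14111005 0.012     ]
 [0.60226666 0.12060636 0.012     ]
 [0.58080478 0.03644449 0.012     ]
 [0.4975904  0.05779374 0.012     ]] [0.08610924 0.08685523 0.08590939]
tile ctr [0.54960181 0.08899156 0.012     ] [0.54503433 0.0927284  0.01121704] [0.54498554 0.09270954 0.012     ]
mag dark [345.078125 265.359375] [341 261   9   9  64]
mag rim ray z52 [0.57308938 0.01083383 0.052     ]
lf [0.50744695 0.04843269 0.019     ]
rf [0.49884826 0.00809377 0.019     ]
hTL [0.65783454 0.00931275 0.04      ]
hTR [ 0.64863385 -0.02921641  0.04      ]
side head [324.07368421 257.47368421] [319 253  12  10  95] depthpt [ 0.61991626 -0.00398979  0.07074567]
tri head (array([ 0.61997903, -0.00139323,  0.06850285]), np.float64(0.618124908364445))
```

```bash
cat >> h.py <<'E'
from scipy.spatial.transform import Rotation as Ro
O=np.array([.5715,.0112,0]); th=np.radians(-14.3)
EX=np.array([np.cos(th),np.sin(th),0]); EY=np.array([-EX[1],EX[0],0])
def F(x,y,z): return O+EX*x/1e3+EY*y/1e3+np.array([0,0,z/1e3])
RT=Ro.from_matrix(np.stack([EY,EX,[0,0,-1.]],1))
def W2F(p): d=np.array(p)-O; return np.array([d@EX,d@EY,d[2]])*1e3
def cmd(P):
    s=robot.state(); R0=Ro.from_rotvec(s['eef_rot'])
    sh=R0.inv().apply(np.array(P)-s['tcp_pos'])/.05
    tu=np.degrees((R0.inv()*RT).as_rotvec()); print('cmd',sh.round(3),tu.round(2),'tcpF',W2F(s['tcp_pos']).round(1),'t',s['time_s'])
E
python3 -c "
from h import *
cmd(F(50,0,110)); print(robot.nose_length, np.linalg.det(RT.as_matrix()))
for n,p in (('loupe',(258,264,.076)),('can',(449,284,.084)),('bowl',(252,175,.084)),('ruler',(313,320,.006))): print(n,W2F(onz('top',*p)).round(0))
"
```

```text
cmd [-11.459  -8.253   2.583] [-6.000e-02  6.000e-02  8.174e+01] tcpF [-457.7  490.9  238.5] t 0.1
0.008 1.0000000000000002
loupe [-46. 167.  76.]
can [  18. -200.   84.]
bowl [120. 229.  84.]
ruler [-121.   34.    6.]
```

>>> {"fn": "drive_tool", "kwargs": {"targets": [-11.46,-8.25,1.2,0,0,81.7,-11.46,-8.25,1.2,0,0,81.7,-11.46,-8.25,1.2,0,0,81.7,-11.46,-8.25,1.2,0,0,81.7,-11.46,-8.25,1.2,0,0,81.7,-11.46,-8.25,1.2,0,0,81.7,-11.46,-8.25,1.2,0,0,81.7,-11.46,-8.25,1.2,0,0,81.7,-11.46,-8.25,1.2,0,0,81.7,-11.46,-8.25,1.2,0,0,81.7,-11.46,-8.25,1.2,0,0,81.7,-11.46,-8.25,1.2,0,0,81.7], "gripper": 1, "newtons": 40}}

```text
time_s: 1.6
tcp_pos: [0.6209, -0.0055, 0.1786]
eef_rot: [2.484, 1.921, -0.003]
ft_force: [0.0, -0.1, 0.6]
width: -0.0001
```

```bash
python3 -c "
from h import *
cmd(F(50,0,110)); s=robot.state(); print(s['qd'].round(3),s['ft_force'],s['width'],s['joint_positions'].round(2))"
```

```text
cmd [ 0.082 -0.041  1.373] [ 0.    0.14 -0.26] tcpF [ 52.   -4.  178.6] t 1.6
[ 0.241  0.195 -0.003 -0.189 -0.137  0.044  0.289] [ 0.03525381 -0.1476258   0.5995358 ] -9.18360959525339e-05 [-0.54  0.35  0.6   1.64 -0.21  1.21 -0.15]
```

>>> {"fn": "drive_tool", "kwargs": {"targets": [0,0,0.8,0,0,0,0,0,1.5,0,0,0,0,0,1.57,0,0,0,0,0,1.57,0,0,0,0,0,1.57,0,0,0]}}

```text
time_s: 2.22
tcp_pos: [0.6212, -0.0005, 0.1025]
eef_rot: [2.479, 1.928, 0.003]
ft_force: [0.3, -0.7, 0.6]
width: 0.0002
```

```bash
python3 - <<'E'
from h import *
cmd(F(50,0,80)); s=robot.state();print(s['ft_force'])
P=[s['tcp_pos']+np.array([0,0,-.008]),F(50,0,72)]
for n in('side','top'):
    im,d=robot.grab_frame(n); np.savez(f'{n}1.npz',im=im,d=d); p=proj(n,P); print(n,p)
    x,y=map(int,p[0]); c=im[y-60:y+60,x-75:x+75]; cv2.imwrite(f'pics/{n}1.png',cv2.resize(c,None,fx=5,fy=5,interpolation=cv2.INTER_CUBIC))
E
```

```text
cmd [-0.018 -0.023  0.45 ] [ 0.12 -0.05  0.04] tcpF [ 51.1   0.9 102.5] t 2.225
[ 0.33844354 -0.69789173  0.61924902]
side [[324.71946904 246.75035709]
 [323.91501188 256.04065849]]
top [[354.05016261 238.76055294]
 [353.49166551 241.05118401]]
```

View pics/side1.png

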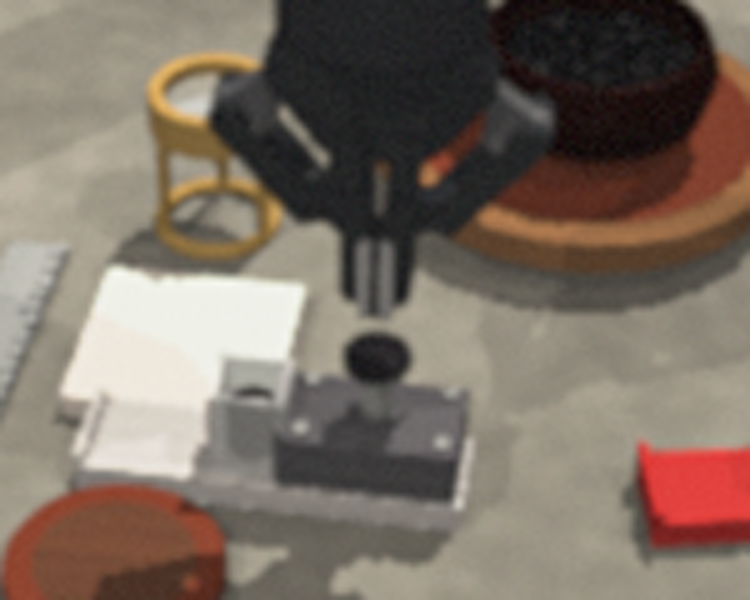

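The side view shows the closed fingertips (crop 375,310) straight above the plunger head (378,357), with nothing in the way. Pressing slowly now.

>>> {"fn": "drive_tool", "kwargs": {"targets": [-0.02,-0.02,0.3,0,0,0,-0.02,-0.02,0.4,0,0,0,-0.02,-0.02,0.46,0,0,0,-0.02,-0.02,0.52,0,0,0,-0.02,-0.02,0.58,0,0,0,-0.02,-0.02,0.64,0,0,0,-0.02,-0.02,0.69,0,0,0,-0.02,-0.02,0.74,0,0,0,-0.02,-0.02,0.78,0,0,0,-0.02,-0.02,0.8,0,0,0,-0.02,-0.02,0.8,0,0,0]}}

```text
time_s: 3.7
tcp_pos: [0.6191, -0.0013, 0.0608]
eef_rot: [2.48, 1.928, -0.0]
ft_force: [-2.0, 0.1, 4.5]
width: 0.0001
```

```bash
python3 - <<'E'
from h import *
cmd(F(50,0,58)); s=robot.state();print(s['ft_force'])
E
```

```text
cmd [0.008 0.016 0.056] [0.   0.   0.03] tcpF [49.2 -0.4 60.8] t 3.7
[-1.96115535  0.12540003  4.50648893]
```

Nearly at the stop, so I press a little further until the force rises clearly.

>>> {"fn": "drive_tool", "kwargs": {"targets": [0,0,0.03,0,0,0,0,0,0.06,0,0,0,0,0,0.08,0,0,0,0,0,0.08,0,0,0]}}

```text
time_s: 4.2
tcp_pos: [0.6193, -0.0014, 0.0597]
eef_rot: [-2.48, -1.927, -0.002]
ft_force: [-15.0, 0.8, 34.1]
width: -0.0
```

The stop is reached: 34 N with the tip at 51.7 mm. Releasing.

>>> {"fn": "drive_tool", "kwargs": {"targets": [0,0,-0.1,0,0,0,0,0,-0.3,0,0,0,0,0,-0.6,0,0,0,0,0,-1.2,0,0,0,0,0,-1.6,0,0,0,0,0,-1.6,0,0,0]}}

```text
time_s: 4.95
tcp_pos: [0.6201, -0.0013, 0.1387]
eef_rot: [2.479, 1.928, 0.004]
ft_force: [0.8, -0.2, -0.8]
width: 0.0004
```

```bash
python3 - <<'E'
from meas import *
cmd(F(50,0,110)); s=robot.state();print(s['ft_force'])
for n in('side','top'):
    im,d=robot.grab_frame(n); np.savez(f'{n}2.npz',im=im,d=d); p=proj(n,F(-36,0,14)); print(n,p)
    x,y=map(int,p[0]); c=im[y-60:y+60,x-75:x+75]; cv2.imwrite(f'pics/{n}2.png',cv2.resize(c,None,fx=5,fy=5,interpolation=cv2.INTER_CUBIC)); print(x-75,y-60)
E
```

```text
cmd [ 0.001 -0.006  0.573] [ 0.16 -0.07  0.04] tcpF [ 5.020e+01 -1.000e-01  1.387e+02] t 4.95
[ 0.75313508 -0.22077481 -0.82554463]
side [[281.57346307 274.08660803]]
206 214
top [[340.34440053 284.5490561 ]]
265 224
```

View pics/side2.png

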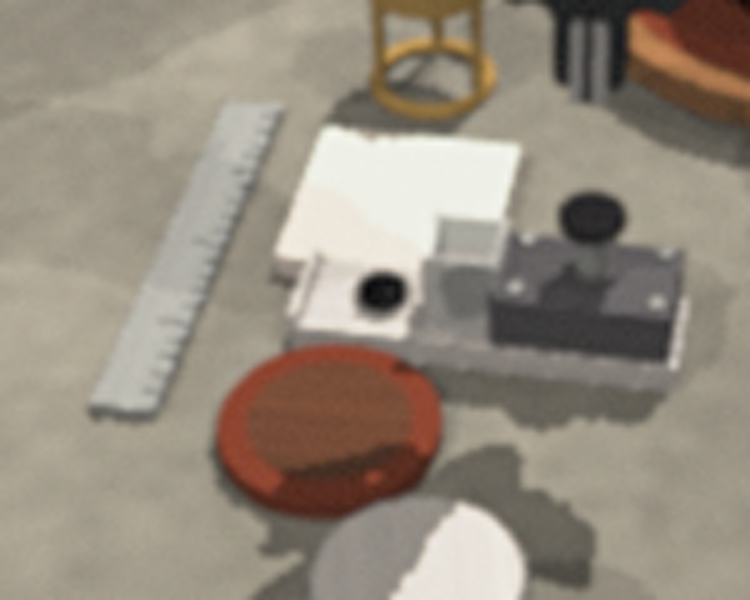

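View pics/top2.png

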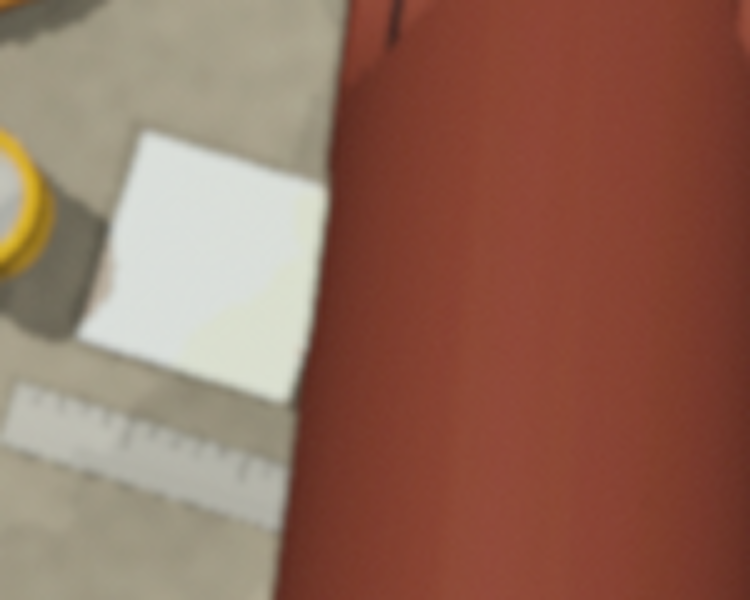

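The side view shows one black stone on the landing at crop (382,292) and the plunger back up at (593,215). In the top view the arm hides the landing. I locate the stone by ray.

```bash
python3 - <<'E'
from meas import *
A=np.load('side2.npz');im=A['im'];d=A['d']
m=np.zeros((480,640),np.uint8);x0,y0=206+350//5,214+260//5;m[y0:y0+14,x0:x0+14]=(im.max(2)<90)[y0:y0+14,x0:x0+14]
n,l,st,c=cv2.connectedComponentsWithStats(m);k=1+np.argmax(st[1:,4]);print(st[k],c[k])
print(W2F(onz('side',*c[k],.0185)),W2F(dpt('side',*c[k],d)))
h=(im.max(2)<70).astype(np.uint8)
# landing depth height check
for q in ((-55,8,14),(-50,-10,14),(-42,67,12),(-42,90,12)):
    p=proj('side',F(*q))[0]; print(q,W2F(dpt('side',*p,d)).round(1))
cmd(F(-36,-30,110))
E
```

```text
[278 269   9   7  54] [281.94444444 272.05555556]
[-35.29773254   1.27399306  18.5       ] [-34.67746947  -1.363418    20.91995508]
(-55, 8, 14) [-55.2   8.6  13.5]
(-50, -10, 14) [-49.6 -11.4  15.3]
(-42, 67, 12) [-42.   66.9  12.1]
(-42, 90, 12) [-41.9  89.3  12.5]
cmd [-0.593 -1.698  0.53 ] [-0.02 -0.    0.05] tcpF [ 48.9  -0.3 136.5] t 5.05
```

>>> {"fn": "drive_tool", "kwargs": {"targets": [-0.55,-1.0,0,0,0,0,-0.55,-1.72,0,0,0,0,-0.55,-1.72,0.5,0,0,0,-0.55,-1.72,1.2,0,0,0,-0.55,-1.72,1.8,0,0,0,-0.55,-1.72,1.9,0,0,0,-0.55,-1.72,1.9,0,0,0]}}

```text
time_s: 5.92
tcp_pos: [0.5288, -0.007, 0.0418]
eef_rot: [-2.48, -1.928, 0.001]
ft_force: [-0.0, -0.5, 0.5]
width: -0.0003
```

```bash
python3 - <<'E'
from meas import *
cmd(F(-37,-27,24.2)); s=robot.state();print(s['ft_force'])
for n in('side',):
    im,d=robot.grab_frame(n); p=proj(n,F(-36,0,14))
    x,y=map(int,p[0]); c=im[y-60:y+60,x-75:x+75]; cv2.imwrite(f'pics/{n}3.png',cv2.resize(c,None,fx=5,fy=5,interpolation=cv2.INTER_CUBIC)); print(x-75,y-60)
E
```

```text
cmd [ 0.023 -0.001  0.353] [-0.04  0.04  0.02] tcpF [-36.9 -28.1  41.8] t 5.925
[-0.00593267 -0.48788128  0.51148883]
206 214
```

View pics/side3.png

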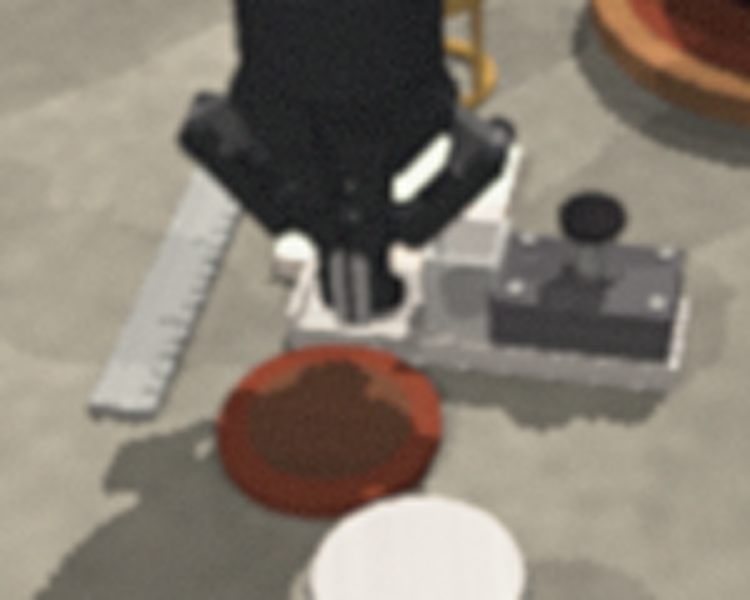

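The view shows the fingers (crop 352,285) behind the stone, whose right edge shows at (395,295), with the tube clear of them. Lowering to the pushing height.

>>> {"fn": "drive_tool", "kwargs": {"targets": [0,0.03,0.1,0,0,0,0,0.03,0.25,0,0,0,0,0.03,0.34,0,0,0,0,0.03,0.35,0,0,0,0,0.03,0.35,0,0,0]}}

```text
time_s: 6.6
tcp_pos: [0.5304, -0.0072, 0.0243]
eef_rot: [2.48, 1.928, -0.0]
ft_force: [0.5, -0.1, 0.6]
width: -0.0001
```

```bash
python3 - <<'E'
from meas import *
cmd(F(-37,35,24.2)); s=robot.state();print(s['ft_force'])
E
```

```text
cmd [ 1.259 -0.034  0.003] [-0.    0.01  0.03] tcpF [-35.3 -28.   24.3] t 6.6
[ 0.45407948 -0.10230609  0.58587406]
```

>>> {"fn": "drive_tool", "kwargs": {"targets": [0.08,0,0,0,0,0,0.16,0,0,0,0,0,0.24,0,0,0,0,0,0.32,0,0,0,0,0,0.4,0,0,0,0,0,0.48,0,0,0,0,0,0.56,0,0,0,0,0,0.64,0,0,0,0,0,0.7,0,0,0,0,0,0.7,0,0,0,0,0]}}

```text
time_s: 7.85
tcp_pos: [0.539, 0.027, 0.0243]
eef_rot: [2.48, 1.929, -0.0]
ft_force: [0.4, -0.1, -0.3]
width: -0.0002
```

```bash
cat > look.py <<'E'
from meas import *
import sys
s=robot.state();print(s['ft_force'],W2F(s['tcp_pos']))
for n in('side','top'):
    im,d=robot.grab_frame(n); np.savez(f'{n}{sys.argv[1]}.npz',im=im,d=d); p=proj(n,F(-36,20,14))
    x,y=map(int,p[0]); c=im[y-60:y+60,x-75:x+75]; cv2.imwrite(f'pics/{n}{sys.argv[1]}.png',cv2.resize(c,None,fx=5,fy=5,interpolation=cv2.INTER_CUBIC)); print(n,x-75,y-60)
E
python3 look.py 4
```

```text
[ 0.42536663 -0.09129065 -0.33451282] [-35.36859711   7.33754906  24.30832748]
side 208 207
top 256 221
```

View pics/side4.png

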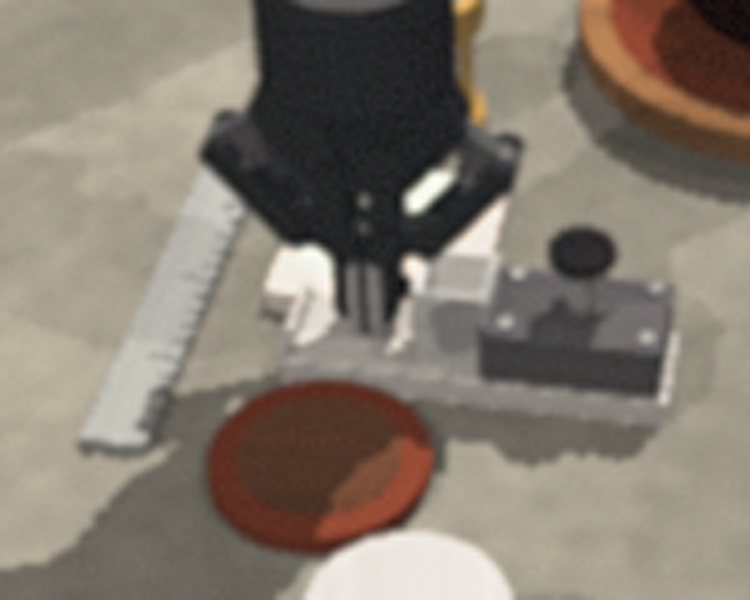

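View pics/top4.png

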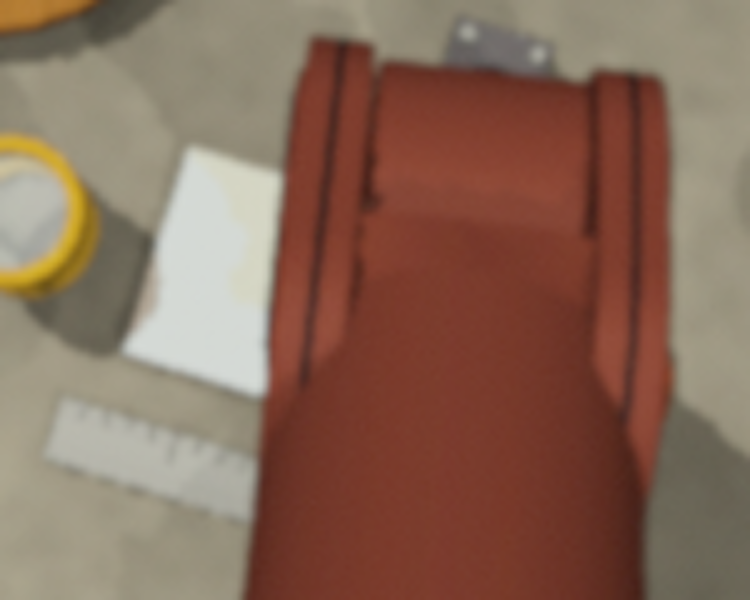

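The stone is hidden behind the fingers (crop 370,300) and is nowhere else on the landing, so it is ahead of them. I continue the push.

>>> {"fn": "drive_tool", "kwargs": {"targets": [0.06,0,0,0,0,0,0.12,0,0,0,0,0,0.18,0,0,0,0,0,0.24,0,0,0,0,0,0.3,0,0,0,0,0,0.36,0,0,0,0,0,0.42,0,0,0,0,0,0.47,0,0,0,0,0,0.5,0,0,0,0,0,0.5,0,0,0,0,0]}}

```text
time_s: 9.2
tcp_pos: [0.5452, 0.0511, 0.0243]
eef_rot: [2.48, 1.929, -0.0]
ft_force: [-0.3, -0.0, 0.1]
width: 0.0
```

>>> {"fn": "drive_tool", "kwargs": {"targets": [-0.06,0,0,0,0,0,-0.16,0,-0.1,0,0,0,-0.2,0,-0.6,0,0,0,-0.2,0,-1.4,0,0,0,-1.2,1.0,-2.0,0,0,0,-2.2,2.0,-2.2,0,0,0,-3.2,2.4,-2.2,0,0,0,-4.0,2.4,-2.2,0,0,0,-4.0,2.4,-2.2,0,0,0]}}

```text
time_s: 10.32
tcp_pos: [0.6103, -0.1793, 0.135]
eef_rot: [2.487, 1.916, -0.003]
ft_force: [-0.8, 0.3, 0.1]
width: 0.0001
```

```bash
python3 look.py 5
```

```text
[-0.76845661  0.30334119  0.05750324] [  84.60420002 -174.99718034  135.02179702]
side 208 207
top 256 221
```

View pics/side5.png

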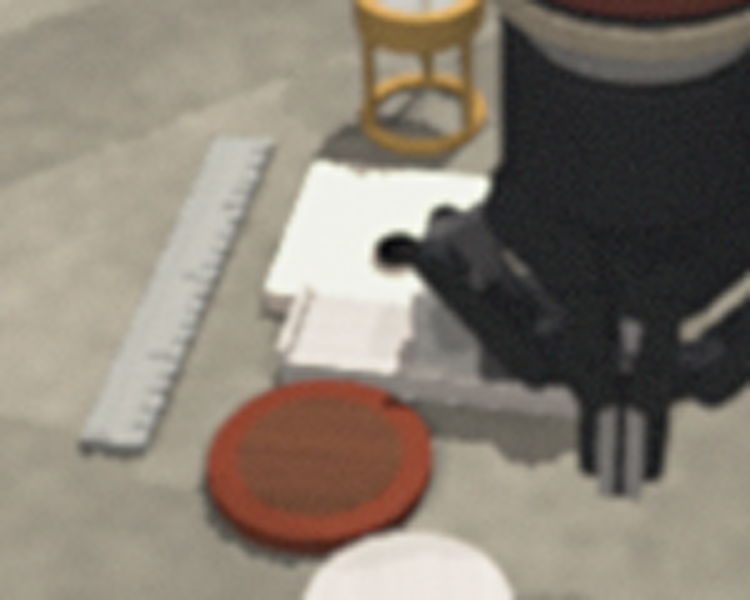

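View pics/top5.png

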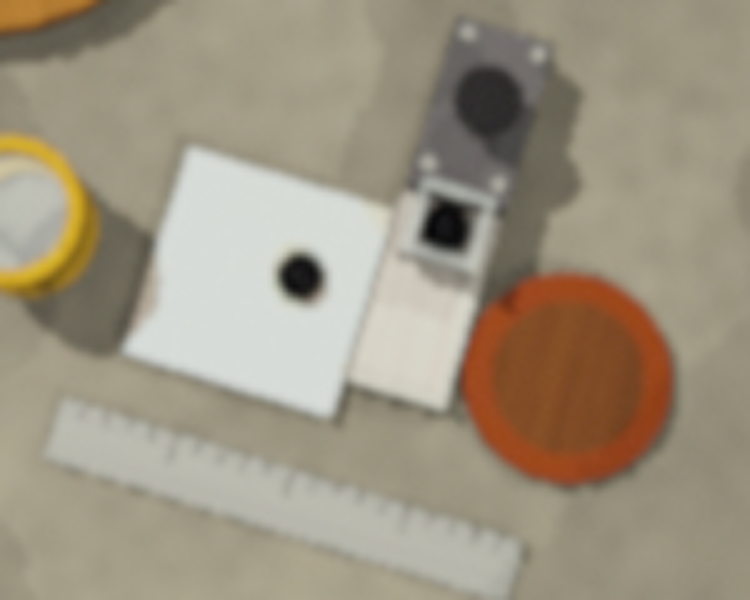

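The top view shows the stone at crop (301,277), well inside the tile, with the magazine still holding a stone at (447,225) and the plunger up. Bystanders look unmoved. I run a numeric check, then hand in.

```bash
python3 - <<'E'
from meas import *
A=np.load('top5.npz');im=A['im'];B=np.load('top0.npz')['im']
m=np.zeros((480,640),np.uint8);m[265:288,305:328]=(im.max(2)<90)[265:288,305:328]
n,l,st,c=cv2.connectedComponentsWithStats(m);k=1+np.argmax(st[1:,4]);print(st[k],c[k],W2F(onz('top',*c[k],.0165)),W2F(dpt('top',*c[k],A['d'])))
df=cv2.absdiff(im,B).max(2)
for nm,(x,y) in dict(loupe=(258,264),can=(449,284),bowl=(252,175),ruler=(313,320)).items(): print(nm,np.median(df[y-15:y+15,x-15:x+15]),(df[y-15:y+15,x-15:x+15]>40).mean())
s=robot.state();print(abs(s['qd']).max(),s['ft_force'],s['time_s'])
E
```

```text
[312 272   8   9  52] [315.69230769 275.86538462] [-32.93575894  53.91324665  16.5       ] [-33.15261975  53.84592185  19.72642465]
loupe 15.0 0.0
can 15.0 0.24555555555555555
bowl 3.0 0.0
ruler 15.0 0.0
0.03334729540292748 [ 0.22825208  0.77627604 -0.77611746] 10.425
```

```bash
python3 - <<'E'
import numpy as np,cv2
cv2.imwrite('pics/full5.png',np.hstack([np.load(f'top{i}.npz')['im'][200:360,380:520] for i in (0,5)]).repeat(2,0).repeat(2,1))
E
```

```text
(no output)
```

View pics/full5.png

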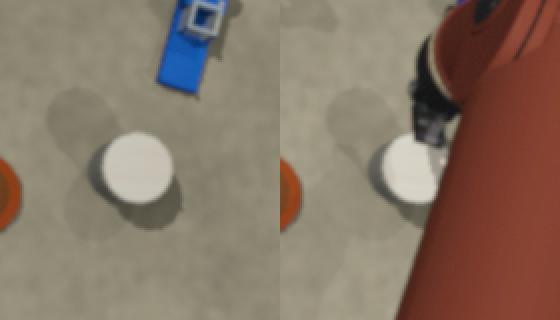

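The tin has not moved; the arm above simply covers part of it. I raise the arm for clearance, then hand in.

>>> {"fn": "drive_tool", "kwargs": {"targets": [0,0,-0.6,0,0,0,0,0,-1.4,0,0,0,0,0,-1.4,0,0,0,0,0,-1.4,0,0,0]}}

```text
time_s: 10.92
tcp_pos: [0.6122, -0.1709, 0.204]
eef_rot: [-2.478, -1.93, -0.001]
ft_force: [-0.7, 0.1, 0.4]
width: 0.0001
```

```bash
python3 -c "
from h import *
s=robot.state();print(s['tcp_pos'],s['ft_force'],abs(s['qd']).max());print(robot.job_done())"
```

```text
[ 0.61223357 -0.17085495  0.20400131] [-0.69680464  0.14027895  0.38860332] 0.015405746309606498
the job is handed in; nothing more can be done
None
```

I pressed the grey feeder's plunger once, down to its hard stop, and let it come back up. I then nudged the single ejected stone across the landing onto the tile with the closed fingertips and handed the job in at about 11 s. At the stop the wrist read 34 N vertically, with about 15 N sideways, and the fingertips stood at 51.7 mm.

**Stone:** in the last views it lies at feeder (-33, +54) mm, about 20 mm inside the nearest tile edge. It looks flat: the depth image puts its top near 19.7 mm, against 21 mm expected.

**Feeder:** the plunger is up, the magazine still shows stones, and no second stone came out.

**Bystanders:** the bowl, loupe stand and ruler match the first picture. The automatic comparison flagged the tin (24% of its pixels differed). A close look showed the arm covering part of it, with the visible part unmoved.

**Disagreement:** the height of the plunger head from two views came out at 68.5 mm, against 72 mm in the text. The depth image gave 71–72 mm and the hard stop agreed with the text.

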